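# Walk the heavy parts tin home into its bracket

## Task

The full parts tin is too wide to grip and too heavy to lift, so walk it across the table into its parking bracket by pushing on its near side: swing its left end ahead first, then its right end, then its left end again, each time until that end leads the other by a good 30 mm as measured square to the bracket's back rail. Go on from there until the tin sits home between the bracket's cheeks with its far side flush against the back rail. Keep the tin flat on the table and leave the loose things beside it where they are.

Things in the scene. Friction and masses are not known exactly. Their poses are not given: they have to be found in the camera images.
- tin: Dark grey-green steel tin, lid shut, 0.7 to 1 kg, loose: lid 124 x 204 mm, 62 mm high. Origin: centre of its underside. x to its far side (hinges, toward the bracket), y to its left end, z up. Near side: lid lip at x = -64 mm, 50 to 60 mm up (wall below 5 mm further in), with a 50 mm wide catch 4 mm proud in its middle. Far wall at x = 61 mm; the hinge bar over it clears the bracket.
- tin_left (a point): Left end of the lip on the tin's near side, at (-64, 102, 55) mm in the tin's frame.
- tin_right (a point): Right end of the lip on the tin's near side, at (-64, -102, 55) mm in the tin's frame.
- tin_back (a point): Foot of the tin's far wall, in the middle, at (61, 0, 0) mm in the tin's frame.
- bracket: Dark steel strip, 30 mm high, 8 mm thick, bent to a U and fixed to the table, open toward the robot. Origin: on the table, middle of the back rail's inner face, which the tin's far wall must meet. x away from the robot (the way in), y left along the rail, z up. 240 mm wide inside; the cheeks reach 55 mm from the back rail toward the robot, then flare outward for 30 mm.
- bracket_diag (a point): A direction only, at the bracket's origin, to measure the swing: its x axis is level, turned 45 degrees (0.785 rad) clockwise from above from the bracket's x. The angle between the tin's x and this is 0.785 when the tin is square to the bracket, less when its left end leads, more when its right end leads.
- tape_roll: Brown roll of tape, 84 mm across, 30 mm high, loose, to the left of the tin's way. Origin: centre of its underside.
- bolt: Loose bolt, 47 mm long, lying to the right of the tin's way. Origin: centre of its underside.
- loose_knob: Loose black star knob, 47 mm across, 27 mm high, further right. Origin: centre of its underside.
- small_tape: Small pale roll of tape, 72 mm across, 18 mm high, loose, further left. Origin: centre of its underside.

How it is judged:
By the outcome, as a careful person would: the job done as asked, in the order asked, and still so for the second after the job is handed in, with the robot touching nothing.
It also fails if it takes over 58 s, if anything falls off the work surface, if the arm or the gripper's body presses on something with over 40 N, if the wrist force passes 120 N, or if a joint passes its speed limit or range.

## Robot

A 7-joint arm with a two-finger parallel gripper is mounted at the origin on a cart in front of the work surface, level with it; the furniture and walls round the work are solid. World frame = base frame: x ahead of the robot, y to its left, z up, the work surface at z = 0. Lengths are in mm, angles in degrees, forces in N, time in s.
With the tool pointing down it reaches from about 350 to 900 mm from the base axis. Payload 7.2 kg.
Tool frame: the origin (TCP) lies at the very end of the fingers, on their centre line; the grasp point (between the pads) lies 19 mm behind it (manip.pinch_z is the distance from the TCP to the grasp point, in mm); z points along the fingers, y is the line along which they close (so a half turn about z gives the same grasp; the last joint's range is limited). The gripper opens to 88 mm and grips with 3 to 60 N. Pads are 20 mm wide; open, the fingers measure 115 mm over their backs; the gripper's body (75 mm by 178 mm) begins 61 mm behind the grasp point.
Start: joints at [-73.98, 23.554, -0.728, 91.456, 0.321, 64.991, -4.71], TCP at [213.028, 587.578, 222.653] pointing down, gripper open.
Joint ranges: [-169.25, 169.25], [-16.82, 113.86], [-84.01, 82.57], [7.8, 145.47], [-59.2, 239.2], [7.22, 106.19], [-163.78, 163.78]. Speed limits (degrees/s): [136.94, 136.94, 172.46, 172.46, 180, 180, 180].

## Interface

Orientations are given as a 3x3 rotation matrix whose columns are the frame's x, y, z axes.
In Python, from rig import readout, viewer, manip gives the robot as it stands.
- The arm moves only by the tool carry_out, never from a script. Its argument "commands" is a list of rows, each a list of 5 numbers: the finger opening in mm, from 0 to 87.8, then the shift along the world's x, y, z scaled (see below), then the turn about the world's z scaled (see below). A call has 1 to 5 rows; each row is the pose to reach, as a shift and turn from the pose commanded when the call began; what a row does not reach only later rows make up. The controller multiplies each number of a shift by 0.2 m and each number of a turn by 30 degrees. A row lasts 1/12 s, in which the tool goes at most 41.7 mm and 7.16 degrees, less where a joint would pass 70% of its speed; a pose out of reach is approached as far as the arm can. A call with a number of a shift or a turn outside -1 to 1 is refused whole. A call with a gripper value outside its range is refused whole. The fingers move at their own pace and stop on an object; "squeeze" is the grip in N (left out, the last holds). Time passes only in rows, so rows that repeat a pose let the fingers close. It gives the time, the measured TCP pose, the force, the opening and the grip force at its end, in the units of the state.
- readout.get_state(): the state, without advancing time (a new reading comes with each control period).
- viewer.read_camera(name): name is "scene" or "top" or "wrist"; returns the picture (400x640x3 uint8, red, green, blue); there is no depth.
- viewer.camera_info(name): a dict with "fx", "fy", "cx", "cy" (pixels), "xyz" and "orientation" of the camera in the world; the wrist camera has in their place "hand_eye" (4x4, takes a point from camera to tool coordinates, whose origin is the TCP and whose axes are the flange's). Camera axes: x right, y down, z forward; pixel columns grow to the right and rows downward; lengths in mm; the calibration is good to about 2 mm. The wrist camera is an equidistant fisheye: a pixel r from the principal point sees the ray r / f radians off the axis. A picture is of the moment at which its call begins: read the wrist's pose just before it. camera_info takes no time and is no camera call.
- manip.finish_job(): hands the job in; it is judged then, once.
The state is a dict: "time": time; "joints": joint angles; "joint_velocities": joint speeds; "effort": joint torques, N m; "ee_pos": TCP position; "tcp_rot": TCP orientation; "force": force on the tool from outside, world axes, zero at the start; "torque": the same for the moment, N m; "finger_gap": opening from 0.0 (shut) to 1.0 (fully open); "grasp_force": force on a finger pad.
Only numpy, scipy, OpenCV 4.12 (cv2) and the standard library are available. Lean on these libraries where they do the work, as an engineer would, in place of code of your own. Each camera call takes 0.05 s, during which the arm holds its last target. There are 200 camera calls.

## Working session

There is one attempt and no reset: what is moved stays moved. The work goes in short steps, Python scripts to look and compute and a tool call to move; the robot and the scene stay as the last step left them, time stands still between calls to the robot, and variables do not carry over. Pictures are saved under pics/ and viewed, at most 10 in all, crops included, and the job is handed in when it is done.

Besides the shell and the picture viewer there is one more tool, called after ">>>" as name([rows], argument=value, ...), one row to a line, values as JSON. carry_out: Moves the arm, as the interface text tells. Shifts and turns lie within -1 to 1; 1 stands for 0.2 m of shift or 30 degrees of turn. Its arguments: {"type":"object","properties":{"commands":{"type":"array","items":{"type":"array","items":{"type":"number"}}},"squeeze":{"type":"number"}},"required":["commands"]}

```bash
mkdir -p pics; ls
python3 - <<'E'
from rig import readout, viewer, manip
import cv2
s=readout.get_state();print(s)
for n in("top","scene"):
    print(n,viewer.camera_info(n)); cv2.imwrite(f"pics/{n}0.png",viewer.read_camera(n)[:,:,::-1])
E
```

```text
pics
{'time': 0.0, 'joints': array([-73.98090022,  23.60062594,  -0.72809041,  91.50294773,
         0.32051381,  64.98951299,  -4.70847336]), 'joint_velocities': array([-0.02996478,  0.01306455, -0.01264484,  0.0216668 ,  0.05675586,
       -0.01028081,  0.08224387]), 'effort': array([-1.04978273e-03, -5.87942290e+01,  6.41798247e-01, -2.91076863e+01,
       -5.36015024e-02,  1.82713266e-02,  1.34829011e-04]), 'ee_pos': array([212.88183485, 587.10146318, 221.81033972]), 'tcp_rot': array([[-9.40143088e-01,  3.40779668e-01, -4.38051840e-04],
       [ 3.40779933e-01,  9.40141853e-01, -1.52756476e-03],
       [-1.08732144e-04, -1.58540873e-03, -9.99998737e-01]]), 'force': array([-0.11427819,  0.27944735, -0.98427358]), 'torque': array([ 0.01898637, -0.01548805,  0.01235732]), 'grasp_force': 0.0, 'finger_gap': 0.9992862536401143}
top {'fx': 413.51923938220943, 'fy': 413.51923938220943, 'cx': 317.17159390281273, 'cy': 198.76364326385308, 'xyz': array([ 456.75471319,  -13.72082704, 1390.91467779]), 'orientation': array([[-1.70182471e-03, -9.96036434e-01,  8.89298941e-02],
       [-9.99867889e-01,  2.57298735e-04, -1.62523635e-02],
       [ 1.61650646e-02, -8.89458041e-02, -9.95905284e-01]])}
scene {'fx': 442.0699686938686, 'fy': 442.0699686938686, 'cx': 317.49384028193793, 'cy': 195.81592536310282, 'xyz': array([  69.91557327, -591.73973896, 1444.50408328]), 'orientation': array([[ 0.76741023, -0.55843827,  0.31500514],
       [-0.64107853, -0.67597986,  0.36341374],
       [ 0.00999299, -0.48083046, -0.87675664]])}
```

View pics/top0.png

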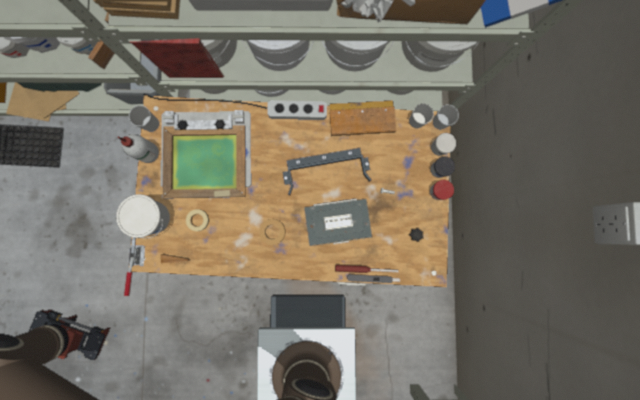

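View pics/scene0.png

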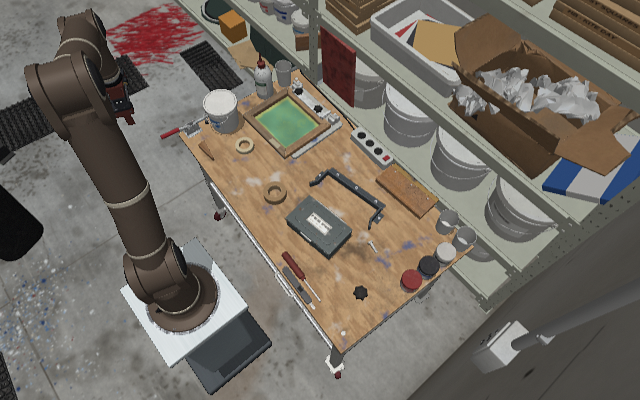

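The top view shows the tin near (338,222), the bracket around (325,162), the tape roll at (274,231), the bolt at (388,191), the knob at (416,235), and the screwdriver and pliers at about (365,272). I'll enlarge that area.

```bash
cat > h.py <<'E'
from rig import readout, viewer, manip
import numpy as np, cv2
def crop(n,x,y,w,h,k,out):
    im=viewer.read_camera(n)[y:y+h,x:x+w,::-1]
    cv2.imwrite("pics/"+out,cv2.resize(im,None,fx=k,fy=k,interpolation=cv2.INTER_CUBIC))
def back(n,u,v,z):
    c=viewer.camera_info(n); d=c["orientation"]@np.array([(u-c["cx"])/c["fx"],(v-c["cy"])/c["fy"],1])
    return c["xyz"]+d*(z-c["xyz"][2])/d[2]
def proj(n,p):
    c=viewer.camera_info(n); q=(np.atleast_2d(p)-c["xyz"])@c["orientation"]
    return np.c_[c["fx"]*q[:,0]/q[:,2]+c["cx"],c["fy"]*q[:,1]/q[:,2]+c["cy"]]
E
python3 -c "
from h import *
crop('top',265,140,140,105,5.7,'c1.png')
crop('scene',260,160,140,105,5.7,'c2.png')"
```

```text
(no output)
```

View pics/c1.png

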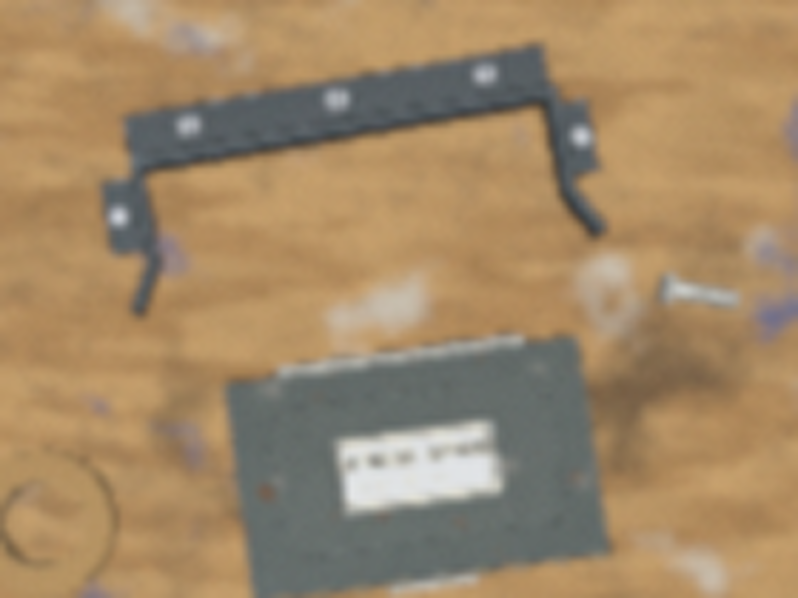

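View pics/c2.png

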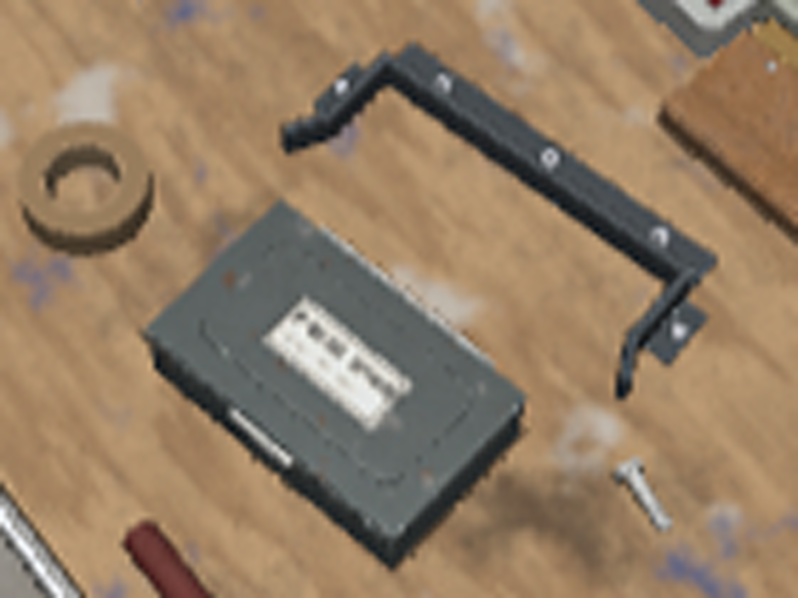

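The crops give these pixel positions:

- **Tin lid corners, c1:** (228,382), (577,338), (610,550) and (256,597).
- **Tin lid corners, c2:** (283,203), (524,400), (395,550) and (148,335).
- **Bracket rail inner foot, c1:** from (147,170) to (546,102).
- **Bracket rail inner foot, c2:** from (388,88) to (680,290).

Run:
```python
from h import *
T=lambda x,y:(265+x/5.7,140+y/5.7); S=lambda x,y:(260+x/5.7,160+y/5.7)
def rep(nm,n,f,pts,z):
    P=np.array([back(n,*f(*p),z)[:2] for p in pts]); print(nm,n,P.round(0).tolist()); return P
P=rep('tin','top',T,[(228,382),(577,338),(610,550),(256,597)],62);print(P.mean(0),[np.linalg.norm(P[i]-P[i-1]) for i in range(4)],np.degrees(np.arctan2(*(P[0]+P[1]-P[2]-P[3])[::-1])))
P=rep('tin','scene',S,[(283,203),(524,400),(395,550),(148,335)],62);print(P.mean(0),[np.linalg.norm(P[i]-P[i-1]) for i in range(4)],np.degrees(np.arctan2(*(P[0]+P[1]-P[2]-P[3])[::-1])))
for n,f,p in(('top',T,[(147,170),(546,102)]),('scene',S,[(388,88),(680,290)])):
  for z in (0,30):
    P=rep('rail%d'%z,n,f,p,z); d=P[0]-P[1]; print(P.mean(0),np.linalg.norm(d),np.degrees(np.arctan2(-d[0],d[1])))
rep('flareL,R','top',T,[(140,310),(600,230)],0);rep('flare','scene',S,[(290,150),(624,392)],0)
rep('roll,bolt','top',T,[(55,525),(700,293)],15)
rep('roll,bolt','scene',S,[(88,180),(645,495)],15)
print(back('top',352,268,15),back('top',400,271,15),back('top',345,277,15),back('top',416,235,15))
```

```text
tin top [[549.0, 4.0], [574.0, -194.0], [454.0, -211.0], [428.0, -12.0]]
[ 501.06624205 -103.32444107] [np.float64(121.78736201157245), np.float64(199.40285526532162), np.float64(120.98789753295003), np.float64(200.8600556597101)] 7.796899130652419
tin scene [[546.0, -0.0], [572.0, -197.0], [450.0, -220.0], [424.0, -19.0]]
[ 497.731642   -108.90277275] [np.float64(122.76141883408843), np.float64(198.2339823950372), np.float64(124.06663370132486), np.float64(202.72939205317067)] 9.701235553861878
rail0 top [[680.0, 53.0], [721.0, -186.0]]
[700.29969746 -66.28378368] 242.1159462659182 9.83413209876174
rail30 top [[675.0, 52.0], [715.0, -182.0]]
[695.04678753 -65.15007741] 236.89385859660365 9.834132098761728
rail0 scene [[677.0, 49.0], [723.0, -186.0]]
[700.11738886 -68.04614647] 239.47859244092328 11.09399562603035
rail30 scene [[664.0, 36.0], [710.0, -194.0]]
[687.02912231 -78.92241048] 234.50501164154014 11.093995626030376
flareL,R top [[596.0, 57.0], [644.0, -217.0]]
flare scene [[596.0, 54.0], [646.0, -215.0]]
roll,bolt top [[469.0, 105.0], [604.0, -273.0]]
roll,bolt scene [[475.0, 114.0], [603.0, -277.0]]
[ 350.46138176 -150.60205009   15.        ] [ 340.20048963 -309.15774406   15.        ] [ 321.2488027  -127.27533396   15.        ] [ 458.46291775 -364.90040507   15.        ]
```

Both views agree. The bracket is at about (700,-67) with yaw 10.3°, and the tin at about (499.5,-106) with yaw about 9°. Next I move the closed fingers behind the tin's left end.

>>> carry_out([
  [0,0.05,-0.19,0,0.06],
  [0,0.1,-0.38,0,0.12],
  [0,0.17,-0.58,0,0.2],
  [0,0.23,-0.78,0,0.27],
  [0,0.29,-0.97,0,0.34],
])

```text
time: 0.62
ee_pos: [271.2, 391.4, 222.4]
tcp_rot: [[-0.986, 0.167, -0.0], [0.167, 0.986, -0.0], [0.0, -0.0, -1.0]]
force: [1.2, -0.2, 1.8]
finger_gap: 0.664
grasp_force: 0.0
```

>>> carry_out([
  [0,0.05,-0.19,0,0.06],
  [0,0.1,-0.38,0,0.12],
  [0,0.17,-0.58,0,0.2],
  [0,0.23,-0.78,0,0.27],
  [0,0.29,-0.97,0,0.34],
])

```text
time: 1.03
ee_pos: [329.1, 197.5, 222.8]
tcp_rot: [[-1.0, -0.01, 0.0], [-0.01, 1.0, 0.001], [-0.0, 0.001, -1.0]]
force: [1.1, -0.0, -0.2]
finger_gap: 0.28
grasp_force: 0.0
```

>>> carry_out([
  [0,0.05,-0.19,0,0.06],
  [0,0.1,-0.38,0,0.12],
  [0,0.17,-0.58,0,0.2],
  [0,0.23,-0.78,0,0.27],
  [0,0.27,-0.97,0,0.33],
])

```text
time: 1.45
ee_pos: [383.5, 3.4, 223.0]
tcp_rot: [[-0.983, -0.182, 0.001], [-0.182, 0.983, 0.001], [-0.001, 0.0, -1.0]]
force: [1.0, 0.8, -0.1]
finger_gap: 0.006
grasp_force: 0.0
```

```bash
python3 -c "
from h import *
s=readout.get_state();print(s['time'],s['ee_pos'],np.degrees(np.arctan2(-s['tcp_rot'][0,1],s['tcp_rot'][1,1])),s['force'],s['joints'])"
```

```text
1.45 [383.50393539   3.43232084 223.02021951] 10.475725968605099 [ 1.03056078  0.7554145  -0.07852454] [-33.90144869  -2.37811601  25.81041126 123.38720249   1.18845768
  58.68017844  91.74890686]
```

>>> carry_out([
  [0,0,-0.2,0,0],
  [0,0,-0.2,-0.2,0],
  [0,0,-0.2,-0.4,0],
  [0,0,-0.2,-0.6,0],
  [0,0,-0.2,-0.78,0],
])

```text
time: 1.87
ee_pos: [382.9, -34.9, 65.2]
tcp_rot: [[-0.984, -0.179, 0.001], [-0.179, 0.984, -0.001], [-0.001, -0.001, -1.0]]
force: [0.7, 1.6, -0.4]
finger_gap: 0.009
grasp_force: 0.0
```

>>> carry_out([
  [0,0,0,-0.08,0],
  [0,0,0,-0.16,0],
  [0,0,0,-0.16,0],
  [0,0,0,-0.16,0],
])

```text
time: 2.2
ee_pos: [382.5, -34.7, 34.4]
tcp_rot: [[-0.984, -0.18, -0.002], [-0.18, 0.984, -0.001], [0.002, -0.0, -1.0]]
force: [-0.2, 0.3, -0.5]
finger_gap: 0.008
grasp_force: 0.0
```

```bash
python3 -c "
from h import *
s=readout.get_state();print(s['force'])
crop('top',250,140,160,120,5,'c3.png')"
```

```text
[-0.17568956  0.31291089 -0.53046086]
```

View pics/c3.png

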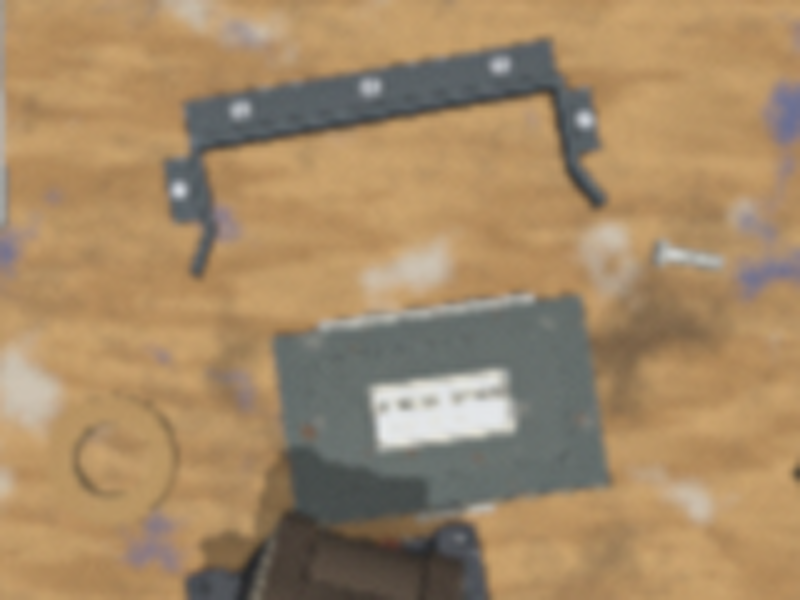

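The view shows the arm covering only the tin's near-left corner, and the lid label and far edge stay visible. I'll write a template tracker and start the first push.

Create track.py:
```python
# tin pose by matching the lid's initial appearance (tin-frame template) in each camera
import sys; from h import *
from scipy.optimize import minimize
P0=np.array([500,-106,8.9]); B=np.array([700,-67]); BY=10.3
gx,gy=np.meshgrid(np.arange(-30,74,2.),np.arange(-112,113,2.))
def sample(im,n,p):
    c,s=np.cos(np.radians(p[2])),np.sin(np.radians(p[2]))
    uv=proj(n,np.c_[(p[0]+c*gx-s*gy).ravel(),(p[1]+s*gx+c*gy).ravel(),np.full(gx.size,62)]).astype(np.float32)
    v=cv2.remap(im,uv[:,0].reshape(gx.shape).copy(),uv[:,1].reshape(gx.shape).copy(),cv2.INTER_LINEAR).astype(float).reshape(-1,3)
    return (v-v.mean(0)).ravel()/np.linalg.norm(v-v.mean(0))
def track(guess):
    out=[]
    for n in("top","scene"):
        t=sample(cv2.imread(f"pics/{n}0.png"),n,P0); im=np.ascontiguousarray(viewer.read_camera(n)[:,:,::-1])
        f=lambda p:-t@sample(im,n,p)
        r=min((minimize(f,np.array(guess)+[dx,0,da],method="Nelder-Mead",options=dict(initial_simplex=np.array(guess)+[dx,0,da]+np.array([[0,0,0],[8,0,0],[0,8,0],[0,0,5]]))) for dx in(0,12) for da in(-6,0,6)),key=lambda r:r.fun)
        out.append(r.x); b=np.radians(BY); d=r.x[:2]-B
        print(n,r.x.round(1),"score",round(-r.fun,3),"bracket x,y",(np.array([[np.cos(b),np.sin(b)],[-np.sin(b),np.cos(b)]])@d).round(1),"yaw",round(r.x[2]-BY,1),"left lead",round(-204*np.sin(np.radians(r.x[2]-BY)),1))
    return out
s=readout.get_state();print(round(s['time'],2),s['ee_pos'].round(1),s['force'].round(1))
track([float(a) for a in sys.argv[1:4]])
```

```text
(no output)
```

>>> carry_out([
  [0,0.025,0.004,0,0],
  [0,0.05,0.008,0,0],
  [0,0.075,0.013,0,0],
  [0,0.1,0.018,0,0],
  [0,0.12,0.022,0,0],
])

```text
time: 2.67
ee_pos: [408.3, -29.7, 35.1]
tcp_rot: [[-0.984, -0.18, 0.001], [-0.18, 0.984, 0.0], [-0.001, 0.0, -1.0]]
force: [-1.3, 0.9, 0.2]
finger_gap: 0.008
grasp_force: 0.0
```

>>> carry_out([
  [0,0.025,0.004,0,0],
  [0,0.05,0.008,0,0],
  [0,0.07,0.012,0,0],
  [0,0.09,0.016,0,0],
  [0,0.1,0.018,0,0],
])

```text
time: 3.08
ee_pos: [425.4, -25.8, 34.2]
tcp_rot: [[-0.984, -0.18, -0.004], [-0.18, 0.984, 0.001], [0.004, 0.002, -1.0]]
force: [-5.7, 0.9, 3.4]
finger_gap: 0.004
grasp_force: 2.8
```

```bash
time python3 track.py 503 -106 5
```

```text
3.08 [425.4 -25.8  34.2] [-5.7  0.9  3.4]
top [ 507.8 -108.     4.1] score 0.923 bracket x,y [-196.4   -6. ] yaw -6.2 left lead 22.1
scene [ 508.3 -109.1    3.4] score 0.845 bracket x,y [-196.1   -7.1] yaw -6.9 left lead 24.7
real	0m2.699s
user	0m7.373s
sys	0m0.086s
```

>>> carry_out([
  [0,0.02,0.004,0,0],
  [0,0.04,0.008,0,0],
  [0,0.06,0.011,0,0],
  [0,0.06,0.011,0,0],
])

```text
time: 3.52
ee_pos: [439.4, -23.9, 34.5]
tcp_rot: [[-0.984, -0.181, -0.0], [-0.181, 0.984, -0.0], [0.0, 0.0, -1.0]]
force: [-1.1, 1.6, -0.4]
finger_gap: 0.003
grasp_force: 1.0
```

```bash
python3 track.py 510 -108 0
```

```text
3.52 [439.4 -23.9  34.5] [-1.1  1.6 -0.4]
top [ 515.8 -110.9   -0.7] score 0.92 bracket x,y [-189.1  -10.3] yaw -11.0 left lead 39.1
scene [ 516.1 -112.3   -0.9] score 0.849 bracket x,y [-189.   -11.7] yaw -11.2 left lead 39.8
```

>>> carry_out([
  [0,-0.13,0,0,0],
  [0,-0.13,-0.2,0,0],
  [0,-0.13,-0.4,0,0],
  [0,-0.13,-0.6,0,0],
  [0,-0.13,-0.8,0,0],
])

```text
time: 4.03
ee_pos: [413.9, -186.3, 35.2]
tcp_rot: [[-0.983, -0.181, 0.002], [-0.181, 0.983, -0.001], [-0.002, -0.002, -1.0]]
force: [1.2, -0.3, -0.1]
finger_gap: 0.006
grasp_force: 0.0
```

>>> carry_out([
  [0,0,-0.07,0,0],
  [0,0.02,-0.07,0,0],
  [0,0.04,-0.066,0,0],
  [0,0.06,-0.062,0,0],
  [0,0.085,-0.058,0,0],
])

```text
time: 4.45
ee_pos: [430.8, -194.3, 34.6]
tcp_rot: [[-0.983, -0.182, 0.0], [-0.182, 0.983, 0.001], [-0.0, 0.001, -1.0]]
force: [-0.1, 0.4, -0.4]
finger_gap: 0.002
grasp_force: 0.0
```

>>> carry_out([
  [0,0.025,0.004,0,0],
  [0,0.05,0.008,0,0],
  [0,0.075,0.012,0,0],
  [0,0.1,0.016,0,0],
  [0,0.125,0.02,0,0],
])

```text
time: 4.87
ee_pos: [454.5, -192.0, 34.5]
tcp_rot: [[-0.984, -0.18, -0.002], [-0.18, 0.984, -0.001], [0.002, -0.0, -1.0]]
force: [-3.7, -3.5, 2.3]
finger_gap: 0.009
grasp_force: 2.2
```

>>> carry_out([
  [0,0.025,0.004,0,0],
  [0,0.05,0.008,0,0],
  [0,0.065,0.011,0,0],
  [0,0.065,0.011,0,0],
])

```text
time: 5.2
ee_pos: [468.5, -189.3, 34.5]
tcp_rot: [[-0.983, -0.181, -0.0], [-0.181, 0.983, -0.0], [0.0, -0.0, -1.0]]
force: [-0.2, 0.0, -0.6]
finger_gap: 0.005
grasp_force: 0.3
```

```bash
python3 track.py 525 -111 12
```

```text
5.2 [ 468.5 -189.3   34.5] [-0.2  0.  -0.6]
top [532.6 -97.5   9.9] score 0.918 bracket x,y [-170.1   -0. ] yaw -0.4 left lead 1.5
scene [ 530.2 -101.   -29.1] score 0.075 bracket x,y [-173.2   -3.1] yaw -39.4 left lead 129.6
```

The second swing is at square now. I'll shift outward on the right end for more leverage and keep going.

>>> carry_out([
  [0,-0.04,-0.007,0,0],
  [0,-0.03,-0.05,0,0],
  [0,-0.024,-0.09,0,0],
  [0,-0.005,-0.086,0,0],
  [0,0.015,-0.083,0,0],
])

```text
time: 5.72
ee_pos: [471.4, -207.2, 34.8]
tcp_rot: [[-0.984, -0.178, 0.001], [-0.178, 0.984, -0.0], [-0.001, -0.0, -1.0]]
force: [0.5, 0.3, 0.0]
finger_gap: 0.004
grasp_force: 0.0
```

>>> carry_out([
  [0,0.025,0.004,0,0],
  [0,0.05,0.008,0,0],
  [0,0.075,0.012,0,0],
  [0,0.1,0.016,0,0],
  [0,0.1,0.016,0,0],
])

```text
time: 6.13
ee_pos: [491.9, -203.0, 34.5]
tcp_rot: [[-0.984, -0.181, 0.0], [-0.181, 0.984, -0.0], [0.0, -0.0, -1.0]]
force: [-0.2, -0.2, 0.1]
finger_gap: 0.004
grasp_force: 0.2
```

```bash
python3 track.py 542 -90 17
```

```text
6.13 [ 491.9 -203.    34.5] [-0.2 -0.2  0.1]
top [542.1 -90.1  16.4] score 0.956 bracket x,y [-159.5    5.5] yaw 6.1 left lead -21.5
scene [517.2 -44.9 -17.2] score 0.476 bracket x,y [-175.9   54.5] yaw -27.5 left lead 94.4
```

>>> carry_out([
  [0,0.025,0.004,0,0],
  [0,0.05,0.008,0,0],
  [0,0.075,0.013,0,0],
  [0,0.075,0.013,0,0],
])

```text
time: 6.57
ee_pos: [507.5, -200.1, 34.6]
tcp_rot: [[-0.984, -0.181, 0.001], [-0.181, 0.984, -0.0], [-0.001, -0.0, -1.0]]
force: [0.7, -0.5, -0.5]
finger_gap: 0.004
grasp_force: 0.2
```

```bash
python3 track.py 548 -87 21; python3 -c "
from h import *
crop('top',250,140,160,120,5,'c4.png')"
```

```text
6.57 [ 507.5 -200.1   34.6] [ 0.7 -0.5 -0.5]
top [548.9 -85.1  21.4] score 0.955 bracket x,y [-151.9    9.2] yaw 11.1 left lead -39.3
scene [536.8 -42.1 -18.4] score 0.558 bracket x,y [-156.1   53.6] yaw -28.7 left lead 97.9
```

View pics/c4.png

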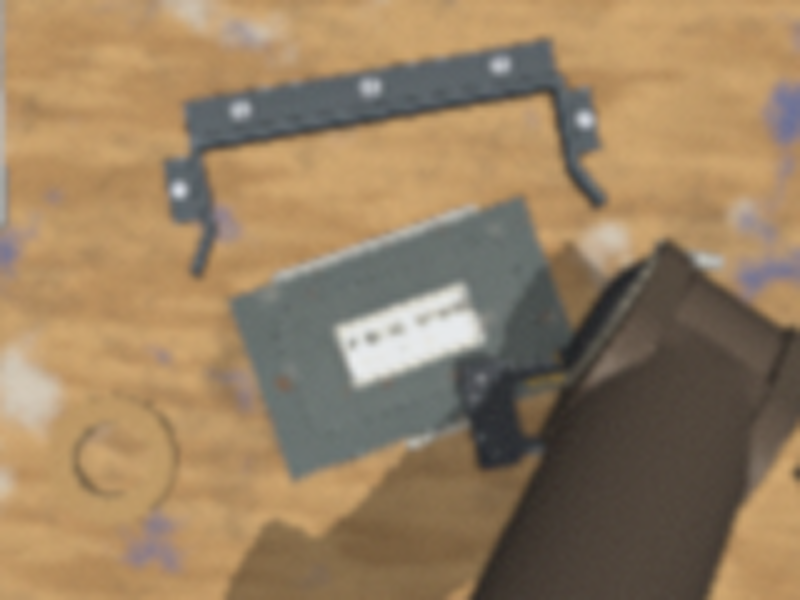

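The view shows the right end leading by 39 mm, with the roll and bolt untouched. Now back to the left end.

>>> carry_out([
  [0,-0.2,-0.02,0,0],
  [0,-0.4,-0.02,0,0],
  [0,-0.44,0.17,0,0],
  [0,-0.44,0.37,0,0],
  [0,-0.44,0.57,0,0],
])

```text
time: 7.13
ee_pos: [417.3, -86.0, 35.0]
tcp_rot: [[-0.984, -0.176, 0.001], [-0.176, 0.984, 0.001], [-0.001, 0.0, -1.0]]
force: [0.5, 1.4, -0.1]
finger_gap: 0.006
grasp_force: 0.0
```

>>> carry_out([
  [0,0,0.2,0,0],
  [0,0,0.3,0,0],
  [0,0.03,0.305,0,0],
  [0,0.06,0.31,0,0],
  [0,0.085,0.315,0,0],
])

```text
time: 7.55
ee_pos: [436.2, -23.7, 35.0]
tcp_rot: [[-0.984, -0.18, 0.001], [-0.18, 0.984, -0.0], [-0.001, -0.0, -1.0]]
force: [0.3, -0.3, -0.4]
finger_gap: 0.005
grasp_force: 0.0
```

>>> carry_out([
  [0,0.025,0.004,0,0],
  [0,0.05,0.008,0,0],
  [0,0.075,0.013,0,0],
  [0,0.1,0.018,0,0],
  [0,0.125,0.022,0,0],
])

```text
time: 7.97
ee_pos: [458.3, -19.4, 34.1]
tcp_rot: [[-0.984, -0.179, -0.004], [-0.179, 0.984, 0.001], [0.004, 0.001, -1.0]]
force: [-5.1, 2.1, 2.7]
finger_gap: 0.006
grasp_force: 2.2
```

```bash
python3 track.py 556 -88 13
```

```text
7.97 [458.3 -19.4  34.1] [-5.1  2.1  2.7]
top [556.6 -86.9  15.5] score 0.911 bracket x,y [-144.6    6.1] yaw 5.2 left lead -18.6
scene [557.6 -86.1  13.2] score 0.823 bracket x,y [-143.5    6.6] yaw 2.9 left lead -10.1
```

>>> carry_out([
  [0,0.025,0.004,0,0],
  [0,0.05,0.008,0,0],
  [0,0.075,0.013,0,0],
  [0,0.1,0.018,0,0],
  [0,0.1,0.018,0,0],
])

```text
time: 8.48
ee_pos: [481.2, -15.4, 34.6]
tcp_rot: [[-0.984, -0.18, 0.001], [-0.18, 0.984, -0.0], [-0.001, -0.0, -1.0]]
force: [-0.7, -1.0, 0.2]
finger_gap: 0.006
grasp_force: 0.2
```

```bash
python3 track.py 566 -88 8
```

```text
8.48 [481.2 -15.4  34.6] [-0.7 -1.   0.2]
top [570.2 -90.5   9.3] score 0.889 bracket x,y [-1.319e+02  1.000e-01] yaw -1.0 left lead 3.7
scene [570.4 -91.2   7.6] score 0.799 bracket x,y [-131.8   -0.6] yaw -2.7 left lead 9.8
```

>>> carry_out([
  [0,-0.035,-0.006,0,0],
  [0,-0.044,0.044,0,0],
  [0,-0.02,0.048,0,0],
  [0,0.005,0.052,0,0],
  [0,0.03,0.057,0,0],
])

```text
time: 9.0
ee_pos: [485.2, -3.2, 34.6]
tcp_rot: [[-0.983, -0.181, -0.002], [-0.181, 0.983, 0.001], [0.002, 0.001, -1.0]]
force: [-5.8, 2.1, 4.1]
finger_gap: 0.006
grasp_force: 2.8
```

>>> carry_out([
  [0,0.025,0.004,0,0],
  [0,0.05,0.008,0,0],
  [0,0.07,0.012,0,0],
  [0,0.09,0.016,0,0],
  [0,0.09,0.016,0,0],
])

```text
time: 9.42
ee_pos: [504.2, 0.0, 34.4]
tcp_rot: [[-0.983, -0.181, -0.001], [-0.181, 0.983, 0.001], [0.001, 0.001, -1.0]]
force: [-2.8, 2.1, 1.1]
finger_gap: 0.007
grasp_force: 1.2
```

```bash
python3 track.py 578 -93 2
```

```text
9.42 [504.2   0.   34.4] [-2.8  2.1  1.1]
top [583.  -95.9   0.9] score 0.855 bracket x,y [-120.3   -7.5] yaw -9.4 left lead 33.3
scene [582.8 -96.6   1.4] score 0.89 bracket x,y [-120.6   -8.1] yaw -8.9 left lead 31.5
```

>>> carry_out([
  [0,0.02,0.004,0,0],
  [0,0.035,0.006,0,0],
  [0,0.035,0.006,0,0],
])

```text
time: 9.77
ee_pos: [511.5, 0.6, 34.6]
tcp_rot: [[-0.984, -0.18, 0.0], [-0.18, 0.984, 0.0], [-0.0, -0.0, -1.0]]
force: [-2.6, 0.8, -0.1]
finger_gap: 0.008
grasp_force: 1.0
```

```bash
python3 track.py 585 -97 -1
```

```text
9.77 [511.5   0.6  34.6] [-2.6  0.8 -0.1]
top [586.5 -98.   -0.7] score 0.846 bracket x,y [-117.3  -10.2] yaw -11.0 left lead 39.0
scene [ 5.862e+02 -9.800e+01 -2.000e-01] score 0.878 bracket x,y [-117.5  -10.2] yaw -10.5 left lead 37.3
```

Third lead is done at 37–39 mm. Now I push the right end to square the tin.

>>> carry_out([
  [0,-0.17,-0.02,0,0],
  [0,-0.17,-0.22,0,0],
  [0,-0.17,-0.42,0,0],
  [0,-0.17,-0.62,0,0],
  [0,-0.17,-0.82,0,0],
])

```text
time: 10.28
ee_pos: [477.9, -165.9, 35.3]
tcp_rot: [[-0.983, -0.181, 0.003], [-0.181, 0.983, -0.001], [-0.002, -0.002, -1.0]]
force: [1.7, -0.2, 0.9]
finger_gap: 0.006
grasp_force: 0.0
```

>>> carry_out([
  [0,0,-0.16,0,0],
  [0,0.03,-0.155,0,0],
  [0,0.06,-0.15,0,0],
  [0,0.09,-0.145,0,0],
  [0,0.12,-0.14,0,0],
])

```text
time: 10.7
ee_pos: [502.2, -190.2, 34.6]
tcp_rot: [[-0.983, -0.182, 0.001], [-0.182, 0.983, 0.0], [-0.001, 0.0, -1.0]]
force: [-0.5, -0.1, 0.4]
finger_gap: 0.005
grasp_force: 0.0
```

>>> carry_out([
  [0,0.025,0.004,0,0],
  [0,0.05,0.008,0,0],
  [0,0.075,0.013,0,0],
  [0,0.1,0.018,0,0],
  [0,0.1,0.018,0,0],
])

```text
time: 11.12
ee_pos: [521.5, -187.7, 34.5]
tcp_rot: [[-0.983, -0.181, -0.0], [-0.181, 0.983, -0.001], [0.001, -0.001, -1.0]]
force: [-1.0, -1.2, -0.6]
finger_gap: 0.008
grasp_force: 0.6
```

```bash
python3 track.py 594 -93 6
```

```text
11.12 [ 521.5 -187.7   34.5] [-1.  -1.2 -0.6]
top [593.9 -91.    4.4] score 0.901 bracket x,y [-108.7   -4.6] yaw -5.9 left lead 21.0
scene [555.2 -15.4 -11.7] score 0.449 bracket x,y [-133.2   76.6] yaw -22.0 left lead 76.4
```

>>> carry_out([
  [0,0.025,0.004,0,0],
  [0,0.05,0.008,0,0],
  [0,0.075,0.013,0,0],
  [0,0.075,0.013,0,0],
])

```text
time: 11.55
ee_pos: [537.1, -185.0, 34.6]
tcp_rot: [[-0.984, -0.181, 0.001], [-0.181, 0.984, -0.0], [-0.001, -0.0, -1.0]]
force: [-1.7, -0.3, 0.4]
finger_gap: 0.005
grasp_force: 0.3
```

```bash
python3 track.py 600 -88 9
```

```text
11.55 [ 537.1 -185.    34.6] [-1.7 -0.3  0.4]
top [601.4 -84.9   9.1] score 0.909 bracket x,y [-100.2    0. ] yaw -1.2 left lead 4.1
scene [574.7 -22.2 -14.1] score 0.474 bracket x,y [-115.3   66.5] yaw -24.4 left lead 84.1
```

>>> carry_out([
  [0,-0.2,-0.03,0,0],
  [40,-0.22,0.1,0,0],
  [87.8,-0.22,0.28,0,0],
  [87.8,-0.21,0.41,0,0],
  [87.8,-0.21,0.41,0,0],
])

```text
time: 12.07
ee_pos: [494.7, -96.9, 34.5]
tcp_rot: [[-0.982, -0.187, 0.0], [-0.187, 0.982, 0.004], [-0.001, 0.004, -1.0]]
force: [-0.0, -0.4, -0.2]
finger_gap: 0.269
grasp_force: 0.0
```

>>> carry_out([
  [87.8,0,0,0,0],
  [87.8,0,0,0,0],
  [87.8,0,0,0,0],
  [87.8,0,0,0,0],
  [87.8,0,0,0,0],
])

```text
time: 12.48
ee_pos: [494.0, -104.4, 34.7]
tcp_rot: [[-0.984, -0.178, 0.0], [-0.178, 0.984, -0.0], [-0.0, -0.0, -1.0]]
force: [0.2, 0.6, 0.5]
finger_gap: 0.654
grasp_force: 0.0
```

>>> carry_out([
  [87.8,0.03,0.005,0,0],
  [87.8,0.06,0.011,0,0],
  [87.8,0.09,0.016,0,0],
  [87.8,0.12,0.022,0,0],
  [87.8,0.15,0.027,0,0],
])

```text
time: 12.9
ee_pos: [524.6, -97.9, 34.6]
tcp_rot: [[-0.984, -0.18, -0.0], [-0.18, 0.984, 0.0], [0.0, 0.0, -1.0]]
force: [-6.1, -1.1, 3.0]
finger_gap: 0.993
grasp_force: 2.6
```

>>> carry_out([
  [87.8,0.025,0.005,0,0],
  [87.8,0.05,0.009,0,0],
  [87.8,0.075,0.013,0,0],
  [87.8,0.1,0.018,0,0],
  [87.8,0.1,0.018,0,0],
])

```text
time: 13.32
ee_pos: [543.3, -94.8, 34.2]
tcp_rot: [[-0.984, -0.18, -0.003], [-0.18, 0.984, -0.0], [0.003, 0.0, -1.0]]
force: [-3.6, -1.2, 2.5]
finger_gap: 1.003
grasp_force: 2.0
```

```bash
python3 track.py 615 -82 10
```

```text
13.32 [543.3 -94.8  34.2] [-3.6 -1.2  2.5]
top [610.9 -36.7   9.9] score 0.298 bracket x,y [-82.2  45.7] yaw -0.4 left lead 1.5
scene [654.9 -79.2 -11.1] score 0.267 bracket x,y [-46.6  -3.9] yaw -21.4 left lead 74.6
```

Both views are occluded. Going by the tool position, about 19 mm remains, so I'll push on and watch the force.

>>> carry_out([
  [87.8,0.02,0.004,0,0],
  [87.8,0.04,0.007,0,0],
  [87.8,0.06,0.011,0,0],
  [87.8,0.07,0.013,0,0],
  [87.8,0.075,0.014,0,0],
])

```text
time: 13.83
ee_pos: [558.2, -91.5, 34.2]
tcp_rot: [[-0.984, -0.18, -0.002], [-0.18, 0.984, 0.0], [0.002, 0.001, -1.0]]
force: [-4.9, -0.9, -0.6]
finger_gap: 1.004
grasp_force: 2.7
```

>>> carry_out([
  [87.8,0.005,0.001,0,0],
  [87.8,0.01,0.002,0,0],
  [87.8,0.01,0.002,0,0],
])

```text
time: 14.08
ee_pos: [560.5, -91.1, 34.3]
tcp_rot: [[-0.984, -0.18, -0.001], [-0.18, 0.984, 0.0], [0.001, 0.0, -1.0]]
force: [-3.5, -1.4, -2.1]
finger_gap: 0.999
grasp_force: 1.9
```

>>> carry_out([
  [87.8,0.005,0.001,0,0],
  [87.8,0.01,0.002,0,0],
  [87.8,0.01,0.002,0,0],
])

```text
time: 14.33
ee_pos: [561.7, -90.7, 34.3]
tcp_rot: [[-0.984, -0.18, -0.003], [-0.18, 0.984, 0.001], [0.002, 0.001, -1.0]]
force: [-5.9, -1.2, 1.2]
finger_gap: 1.0
grasp_force: 3.5
```

>>> carry_out([
  [87.8,0.005,0.001,0,0],
  [87.8,0.01,0.002,0,0],
  [87.8,0.01,0.002,0,0],
])

```text
time: 14.58
ee_pos: [561.7, -90.6, 34.2]
tcp_rot: [[-0.984, -0.179, -0.006], [-0.179, 0.984, 0.001], [0.006, 0.002, -1.0]]
force: [-14.2, -0.8, 7.6]
finger_gap: 1.001
grasp_force: 6.9
```

>>> carry_out([
  [87.8,0.005,0.001,0,0],
  [87.8,0.01,0.002,0,0],
  [87.8,0.01,0.002,0,0],
])

```text
time: 14.83
ee_pos: [561.8, -90.5, 34.1]
tcp_rot: [[-0.984, -0.179, -0.01], [-0.179, 0.984, 0.001], [0.009, 0.003, -1.0]]
force: [-20.0, -1.4, 13.6]
finger_gap: 0.999
grasp_force: 10.0
```

The force has risen against the rail. I'll back off and look.

>>> carry_out([
  [87.8,-0.1,-0.018,0,0],
  [87.8,-0.25,-0.045,0,0],
  [87.8,-0.4,-0.07,0.1,0],
  [87.8,-0.55,-0.1,0.3,0],
  [87.8,-0.7,-0.12,0.5,0],
])

```text
time: 15.25
ee_pos: [436.8, -112.9, 121.6]
tcp_rot: [[-0.984, -0.18, 0.001], [-0.18, 0.984, -0.0], [-0.001, -0.0, -1.0]]
force: [0.4, 0.0, 0.5]
finger_gap: 0.998
grasp_force: 0.0
```

>>> carry_out([
  [87.8,0,0.2,0.2,0],
  [87.8,0,0.4,0.3,0],
  [87.8,0,0.6,0.3,0],
  [87.8,0,0.8,0.3,0],
  [87.8,0,1,0.3,0],
])

```text
time: 15.67
ee_pos: [439.1, 79.9, 183.2]
tcp_rot: [[-0.984, -0.18, 0.006], [-0.18, 0.984, 0.003], [-0.007, 0.002, -1.0]]
force: [0.8, -0.3, 0.4]
finger_gap: 1.001
grasp_force: 0.0
```

>>> carry_out([
  [87.8,0,0.2,0,0],
  [87.8,0,0.4,0,0],
  [87.8,0,0.6,0,0],
  [87.8,0,0.8,0,0],
  [87.8,0,0.8,0,0],
])

```text
time: 16.08
ee_pos: [437.2, 246.8, 181.7]
tcp_rot: [[-0.982, -0.189, 0.003], [-0.189, 0.982, 0.006], [-0.004, 0.005, -1.0]]
force: [-0.0, -0.5, -0.4]
finger_gap: 1.001
grasp_force: 0.0
```

```bash
python3 track.py 640 -78 10; python3 -c "
from h import *
crop('top',250,130,160,120,5,'c5.png')
crop('scene',260,150,140,105,5.7,'c6.png')"
```

```text
16.08 [437.2 246.8 181.7] [-0.  -0.5 -0.4]
top [635.7 -75.5  11.9] score 0.93 bracket x,y [-64.8   3.2] yaw 1.6 left lead -5.6
scene [636.6 -75.3  11.4] score 0.895 bracket x,y [-63.9   3.2] yaw 1.1 left lead -4.0
```

View pics/c5.png

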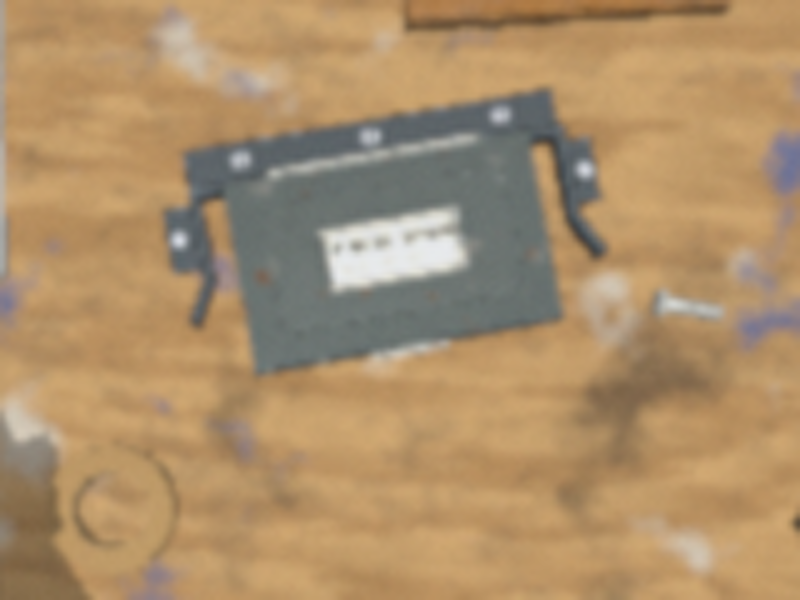

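View pics/c6.png

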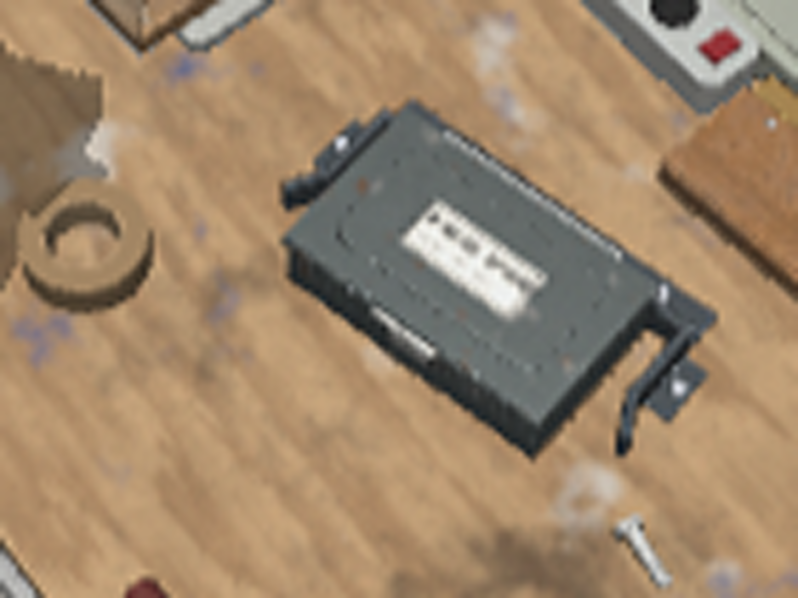

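The views show the tin between the cheeks, parallel to the rail within my measuring error, with the roll and bolt unmoved. To be sure it's flush, I'll press gently on each half with closed fingers.

>>> carry_out([
  [0,0.08,-0.18,0,0],
  [0,0.16,-0.36,0,0],
  [0,0.24,-0.54,0,0],
  [0,0.32,-0.72,0,0],
  [0,0.4,-0.9,0,0],
])

```text
time: 16.7
ee_pos: [518.0, 53.6, 181.6]
tcp_rot: [[-0.984, -0.178, 0.002], [-0.178, 0.984, 0.001], [-0.002, 0.0, -1.0]]
force: [1.3, 0.6, -0.4]
finger_gap: 0.662
grasp_force: 0.0
```

>>> carry_out([
  [0,0,-0.19,0,0],
  [0,0,-0.38,0,0],
  [0,0,-0.46,-0.18,0],
  [0,0,-0.46,-0.37,0],
  [0,0,-0.46,-0.56,0],
])

```text
time: 17.12
ee_pos: [518.0, -38.6, 69.1]
tcp_rot: [[-0.985, -0.174, 0.004], [-0.174, 0.985, -0.0], [-0.004, -0.001, -1.0]]
force: [1.2, 1.0, -0.8]
finger_gap: 0.283
grasp_force: 0.0
```

>>> carry_out([
  [0,0,0,-0.1,0],
  [0,0,0,-0.17,0],
  [0,0,0,-0.17,0],
  [0,0,0,-0.17,0],
  [0,0,0,-0.17,0],
])

```text
time: 17.53
ee_pos: [518.0, -36.0, 36.1]
tcp_rot: [[-0.984, -0.179, 0.002], [-0.179, 0.984, -0.0], [-0.002, -0.0, -1.0]]
force: [0.4, -0.4, -0.4]
finger_gap: 0.009
grasp_force: 0.0
```

```bash
python3 -c "
from h import *
s=readout.get_state();print(s['time'],s['ee_pos'],s['finger_gap'],np.degrees(np.arctan2(-s['tcp_rot'][0,1],s['tcp_rot'][1,1])),s['force'])"
```

```text
17.5333 [518.02384485 -35.95997345  36.08212643] 0.008663227380438185 10.290108674557471 [ 0.37483827 -0.39366756 -0.41967537]
```

>>> carry_out([
  [0,0.03,0.005,0,0],
  [0,0.06,0.011,0,0],
  [0,0.09,0.016,0,0],
  [0,0.115,0.021,0,0],
  [0,0.125,0.023,0,0],
])

```text
time: 17.95
ee_pos: [543.8, -29.9, 35.2]
tcp_rot: [[-0.984, -0.181, 0.001], [-0.181, 0.984, 0.0], [-0.001, -0.0, -1.0]]
force: [0.2, 0.7, 0.1]
finger_gap: 0.006
grasp_force: 0.0
```

>>> carry_out([
  [0,0.01,0.002,0,0],
  [0,0.02,0.004,0,0],
  [0,0.02,0.004,0,0],
])

```text
time: 18.2
ee_pos: [546.6, -29.5, 34.8]
tcp_rot: [[-0.984, -0.18, 0.0], [-0.18, 0.984, -0.0], [-0.0, -0.0, -1.0]]
force: [0.2, 0.3, -0.2]
finger_gap: 0.005
grasp_force: 0.0
```

>>> carry_out([
  [0,0.005,0.001,0,0],
  [0,0.01,0.002,0,0],
  [0,0.01,0.002,0,0],
])

```text
time: 18.45
ee_pos: [548.4, -29.2, 34.8]
tcp_rot: [[-0.984, -0.18, 0.0], [-0.18, 0.984, 0.0], [-0.0, 0.0, -1.0]]
force: [0.1, 0.3, 0.5]
finger_gap: 0.004
grasp_force: 0.0
```

>>> carry_out([
  [0,0.005,0.001,0,0],
  [0,0.01,0.002,0,0],
  [0,0.01,0.002,0,0],
])

```text
time: 18.7
ee_pos: [550.5, -28.8, 34.9]
tcp_rot: [[-0.984, -0.18, 0.0], [-0.18, 0.984, 0.0], [-0.0, -0.0, -1.0]]
force: [0.8, -1.0, -0.0]
finger_gap: 0.007
grasp_force: 0.0
```

>>> carry_out([
  [0,0.005,0.001,0,0],
  [0,0.01,0.002,0,0],
  [0,0.01,0.002,0,0],
])

```text
time: 18.95
ee_pos: [550.7, -28.7, 34.6]
tcp_rot: [[-0.984, -0.18, -0.003], [-0.18, 0.984, 0.0], [0.003, 0.001, -1.0]]
force: [-5.8, -1.2, 4.5]
finger_gap: 0.003
grasp_force: 2.7
```

>>> carry_out([
  [0,0.005,0.001,0,0],
  [0,0.01,0.002,0,0],
  [0,0.01,0.002,0,0],
])

```text
time: 19.2
ee_pos: [551.3, -28.3, 34.4]
tcp_rot: [[-0.984, -0.18, -0.006], [-0.18, 0.984, 0.0], [0.006, 0.001, -1.0]]
force: [-8.1, -0.6, 6.8]
finger_gap: 0.008
grasp_force: 4.6
```

>>> carry_out([
  [0,0.01,0.002,0,0],
  [0,0.02,0.004,0,0],
  [0,0.02,0.004,0,0],
])

```text
time: 19.45
ee_pos: [551.2, -28.4, 33.8]
tcp_rot: [[-0.984, -0.179, -0.014], [-0.179, 0.984, 0.0], [0.013, 0.003, -1.0]]
force: [-20.1, -2.1, 15.9]
finger_gap: 0.001
grasp_force: 10.4
```

>>> carry_out([
  [0,-0.1,-0.018,0,0],
  [0,-0.13,-0.15,0,0],
  [0,-0.1,-0.35,0,0],
  [0,-0.06,-0.55,0,0],
  [0,-0.02,-0.66,0,0],
])

```text
time: 19.87
ee_pos: [554.2, -164.2, 35.4]
tcp_rot: [[-0.984, -0.177, 0.001], [-0.177, 0.984, -0.002], [-0.001, -0.002, -1.0]]
force: [0.9, -0.4, -0.3]
finger_gap: 0.007
grasp_force: 0.0
```

>>> carry_out([
  [0,0.01,0.002,0,0],
  [0,0.03,0.005,0,0],
  [0,0.05,0.009,0,0],
  [0,0.05,0.009,0,0],
  [0,0.05,0.009,0,0],
])

```text
time: 20.28
ee_pos: [564.6, -155.5, 34.7]
tcp_rot: [[-0.983, -0.183, -0.0], [-0.183, 0.983, 0.001], [0.0, 0.001, -1.0]]
force: [0.4, 0.6, 0.0]
finger_gap: 0.005
grasp_force: 0.0
```

>>> carry_out([
  [0,0.015,0.003,0,0],
  [0,0.03,0.005,0,0],
  [0,0.03,0.005,0,0],
])

```text
time: 20.53
ee_pos: [571.1, -155.6, 34.9]
tcp_rot: [[-0.983, -0.181, 0.001], [-0.181, 0.983, 0.0], [-0.001, 0.0, -1.0]]
force: [-0.1, 0.5, -0.4]
finger_gap: 0.008
grasp_force: 0.0
```

>>> carry_out([
  [0,0.005,0.001,0,0],
  [0,0.01,0.002,0,0],
  [0,0.01,0.002,0,0],
])

```text
time: 20.78
ee_pos: [572.5, -155.9, 34.9]
tcp_rot: [[-0.984, -0.18, 0.0], [-0.18, 0.984, 0.0], [-0.0, -0.0, -1.0]]
force: [-0.4, 0.2, -0.4]
finger_gap: 0.007
grasp_force: 0.0
```

>>> carry_out([
  [0,0.005,0.001,0,0],
  [0,0.01,0.002,0,0],
  [0,0.01,0.002,0,0],
])

```text
time: 21.03
ee_pos: [573.7, -155.8, 34.8]
tcp_rot: [[-0.984, -0.18, -0.001], [-0.18, 0.984, 0.0], [0.001, 0.0, -1.0]]
force: [-2.3, -0.3, 1.3]
finger_gap: 0.004
grasp_force: 1.3
```

>>> carry_out([
  [0,0.005,0.001,0,0],
  [0,0.01,0.002,0,0],
  [0,0.01,0.002,0,0],
])

```text
time: 21.28
ee_pos: [573.7, -155.8, 34.6]
tcp_rot: [[-0.984, -0.179, -0.005], [-0.179, 0.984, 0.0], [0.005, 0.001, -1.0]]
force: [-9.4, -1.4, 7.4]
finger_gap: 0.005
grasp_force: 4.5
```

It went stiff at the same depth as the left side, within 0.7 mm, so the tin is flush. One last press, then clear away.

>>> carry_out([
  [0,0.01,0.002,0,0],
  [0,0.02,0.004,0,0],
  [0,0.02,0.004,0,0],
])

```text
time: 21.53
ee_pos: [573.7, -155.9, 34.2]
tcp_rot: [[-0.984, -0.178, -0.012], [-0.178, 0.984, 0.001], [0.011, 0.003, -1.0]]
force: [-21.3, -0.9, 16.5]
finger_gap: 0.007
grasp_force: 10.5
```

>>> carry_out([
  [0,-0.1,-0.018,0,0],
  [0,-0.25,-0.045,0,0],
  [0,-0.4,-0.07,0.1,0],
  [0,-0.55,-0.1,0.3,0],
  [0,-0.6,-0.1,0.5,0],
])

```text
time: 21.95
ee_pos: [458.2, -174.8, 126.7]
tcp_rot: [[-0.984, -0.178, -0.005], [-0.178, 0.984, 0.001], [0.005, 0.002, -1.0]]
force: [0.3, 0.3, 1.5]
finger_gap: 0.005
grasp_force: 0.0
```

>>> carry_out([
  [0,-0.1,0.2,0.2,0],
  [0,-0.1,0.4,0.3,0],
  [0,-0.1,0.6,0.3,0],
  [0,-0.1,0.8,0.3,0],
  [0,-0.1,1,0.3,0],
])

```text
time: 22.37
ee_pos: [443.2, 14.9, 189.0]
tcp_rot: [[-0.984, -0.179, 0.004], [-0.179, 0.984, 0.002], [-0.004, 0.001, -1.0]]
force: [0.8, -0.5, -0.1]
finger_gap: 0.008
grasp_force: 0.0
```

>>> carry_out([
  [0,0,0.2,0,0],
  [0,0,0.4,0,0],
  [0,0,0.6,0,0],
  [0,0,0.6,0,0],
  [0,0,0.6,0,0],
])

```text
time: 22.78
ee_pos: [442.6, 135.4, 187.4]
tcp_rot: [[-0.983, -0.185, 0.0], [-0.185, 0.983, 0.0], [-0.001, 0.0, -1.0]]
force: [0.7, -1.2, -0.5]
finger_gap: 0.009
grasp_force: 0.0
```

```bash
python3 track.py 637 -76 11; python3 -c "
from h import *
crop('top',250,130,160,120,5,'c7.png')"
```

```text
22.78 [442.6 135.4 187.4] [ 0.7 -1.2 -0.5]
top [636.2 -75.3  11.4] score 0.929 bracket x,y [-64.3   3.2] yaw 1.1 left lead -3.9
scene [637.1 -75.3  10.9] score 0.901 bracket x,y [-63.4   3.1] yaw 0.6 left lead -2.3
```

View pics/c7.png

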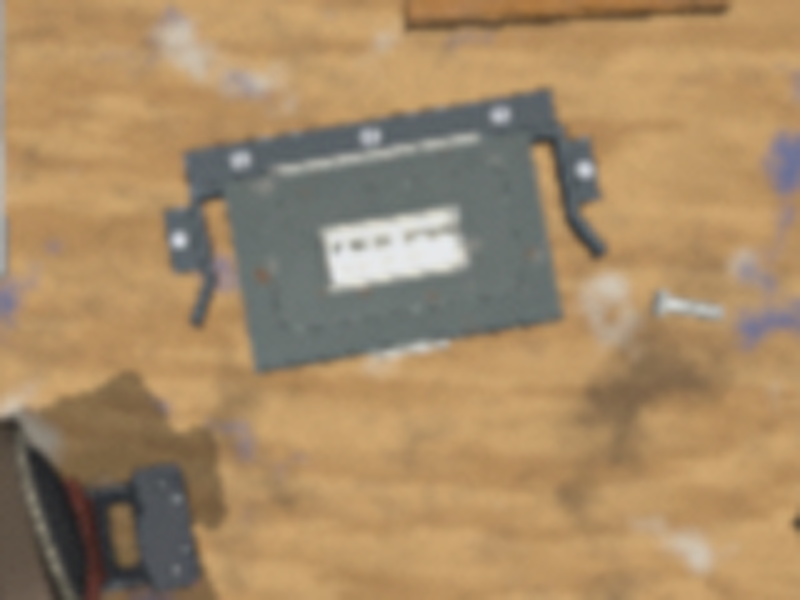

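The view shows the tin home and flush between the cheeks, the bolt unmoved, and the arm clear of everything.

```bash
python3 -c "
from rig import manip
print(manip.finish_job())"
```

```text
the job is handed in; nothing more can be done
None
```

The tin was swung left, right, then left, each lead about 37–39 mm by camera; it now sits flush on the back rail between the cheeks, and the job is handed in at about 23 s of the 58 s (no verdict was returned).

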